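Bring the eight-channel pipette over the open tube strip, ready to dispense

ROBOT

A 6-joint arm with a two-finger parallel gripper is mounted at the origin on the work surface. World frame = base frame: x ahead of the robot, y to its left, z up, the work surface at z = 0. Lengths are in m, angles in rad, forces in N, time in s.
With the tool pointing down it reaches from about 0.425 to 0.925 m from the base axis. Payload 12.5 kg.
Tool frame: the origin (TCP) lies midway between the tips of the shut fingers; the grasp point (between the pads) lies 19 mm behind it; z points along the fingers, y is the line along which they close (so a half turn about z gives the same grasp; the last joint's range is limited). The gripper opens to 85 mm and grips with 20 to 120 N. Pads are 22 mm wide; open, the fingers measure 114 mm over their backs; the gripper's body (76 mm by 85 mm) begins 54 mm behind the grasp point. The pads swing forward as they close: fully open they stand 13 mm farther back than shut.
Start: joints at [-1.285, 0.491, 1.559, -0, 1.092, -0.106], TCP at [0.239, -0.578, 0.231] pointing down, gripper open.
Joint ranges: [-3.1, 3.1], [-0.84, 2.19], [0.05, 2.79], [-1.13, 4.28], [0.06, 2.93], [-2.69, 2.69]. Speed limits (rad/s): [2.22, 2.22, 2.79, 3.14, 3.14, 3.14].

INTERFACE

Orientations are given as a 3x3 rotation matrix whose columns are the frame's x, y, z axes.
In Python, from bench import env gives the robot as it stands. Calls block until the motion is done:
- env.move_to(position, orientation): joint-space move of the TCP to a pose.
- env.servo_line(position, orientation=None, rate=0.15, f_stop=None): straight line of the TCP; orientation=None keeps the orientation; rate is the mean speed in m/s. With f_stop (N) it stops when the force on the tool has changed by that much, and returns True; else False.
- env.move_joints(angles): joint-space move.
- env.open_gripper() and env.clamp(): open the fingers fully, or close them until they stop; the grip force is fixed at half the most.
- env.hold(seconds).
- env.ik(position, orientation): joint angles nearest the present ones, or None.
- env.observe(): the state.
- env.read_camera(name): name is "side" or "top"; returns a dict with "color" (384x512x3 uint8, red, green, blue), "fx", "fy", "cx", "cy" (pixels), "world_from_camera" (4x4, takes a point from camera to world coordinates). Camera axes: x right, y up, looking along -z (the intrinsics and any distortion apply to the point x, -y, -z); pixel columns grow to the right and rows downward; lengths in m; the calibration is good to about 2 mm. A picture is of the moment at which its call begins. There is no depth.
A pose or a line that the arm cannot do raises env.PlanningError and nothing moves.
- env.job_done(): hands the job in; it is judged then, once.
The state is a dict: "t": time; "qpos": joint angles; "joint_velocities": joint speeds; "joint_efforts": joint torques, N m; "ee_pos": TCP position; "orientation": TCP orientation; "ft_force": force on the tool from outside, world axes, zero at the start; "wrist_torque": the same for the moment, N m; "opening": opening from 0.0 (shut) to 1.0 (fully open); "finger_force": force on a finger pad.
Only numpy, scipy, OpenCV 4.12 (cv2) and the standard library are available. Lean on these libraries where they do the work, as an engineer would, in place of code of your own. Each camera call takes 0.05 s, during which the arm holds its last target. There are 200 camera calls.

TASK

Take the eight-channel pipette off its stand, carry it across to the green rack, clear of what stands between, and bring it to the one strip of eight tubes that has no caps on: hold it there upright and still, each of the eight tips hovering just above the mouth of its own tube, within a centimetre or so, ready to dispense. The fresh tips must not touch anything on the way or at the end, and the single-channel pipette, tube rack, tip box and bottle stay where they are. You finish while still holding the pipette in the gripper, not put down or let go.

Things in the scene. Friction and masses are not known exactly. Their poses are not given: they have to be found in the camera images.
- pipette: the eight-channel pipette, off-white, 290 mm long with tips, about 0.2 kg, hanging upright in one of the stand's two cradles (either). Origin: on its axis in the upper handle, where to grip it from above, 242 mm above the tip ends; z up along it, y along the row of tips. Handle: 38 mm wide in y (flat sides, grip these), 32 mm in x, from 92 mm below the origin to 20 mm above it
- shoulder (a point): middle of the underside of the pipette's handle, 92 mm below its origin: it rests on the cradle's prongs. Below it comes a shaft of 21 mm diameter that hangs between the prongs
- head_top (a point): top of the pipette's wide lower head (82 mm in y by 24 mm in x), 142 mm below its origin; the tips stick out 49 mm under the head. Hanging, it is 42 mm below the prongs: lifted farther than that before it is drawn out, it meets them
- button_top (a point): top of the push-button on the pipette (19 mm diameter), 48 mm above its origin, between the fingers when gripped. A finger rest sticks out of the handle 50 mm to the pipette's +x, 20 to 43 mm below the origin
- tips: the row of eight fresh disposable tips on the pipette, fixed to it, 9 mm apart in y; origin at the middle of the row, at the level of the tip ends; axes as the pipette's. Each end is 1 mm wide. They must not touch anything
- tip_1 (a point): the end of the outermost tip on the pipette's +y side (31.5 mm from the middle of the row)
- tip_8 (a point): the end of the outermost tip on the pipette's -y side
- stand: pipette stand, does not move: grey base 150 x 220 x 12 mm, white column and crossbar (top at 189 mm) with two forked cradles that point to its -x, roughly towards the robot. Origin: on the bench below the crossbar's front face. To take a pipette off: lift it 10 to 30 mm, then draw it out level along the stand's -x by 70 mm or more before lifting further
- cradle_left (a point): middle of the cradle on the stand's +y side (x = -22, y = 55 mm), at the upper face of its two level prongs, 185 mm above the bench, with a gap of 28 mm between them. At the prongs' front ends (22 to 28 mm in front of this point) lips rise 5 mm
- cradle_right (a point): the same point of the like cradle on the stand's -y side (y = -55 mm)
- rack: green 96-place tube rack, does not move, 124 mm (x) by 84 mm (y), 44 mm high; origin under its centre; three strips of tubes stand in it, their rows along its y, in any order
- strip: the open strip, the target: eight joined translucent tubes in a row without caps, 9 mm apart, their rims 5 mm above the rack's top (49 mm above the bench), fixed in the rack. Origin: the middle of the row, at the level of the rims; y along the row, z up. Each mouth is 7.2 mm wide. The pipette may come to it either way round
- mouth_1 (a point): centre of the mouth of the end tube on the strip's +y side, at the rim (31.5 mm from the middle of the row)
- mouth_8 (a point): centre of the mouth of the end tube on the strip's -y side, at the rim
- capped_a: a like strip of eight tubes closed with domed caps (4 mm above the rims) in the rack; leave alone. Origin as for the open strip
- capped_b: the other capped strip in the rack; leave alone
- single_pipette: the single-channel pipette in the other cradle: same handle, but a slender shaft, with no tip and no wide head; its top is 32 mm above its origin, which lies at the same height as the other's; leave it hanging
- tube_rack: white microtube rack, 225 mm (x) by 67 mm (y), its tubes' caps 44 mm above the bench; origin under its centre; loose, stands between the stand and the green rack
- tip_box: closed teal tip box, 124 x 86 mm, 65 mm high; origin under its centre; loose, stands beyond the tube rack
- bottle: glass bottle, 66 mm diameter, 135 mm high; origin under its centre; loose, stands beyond the green rack

How it is judged:
On the way:
1. the pipette is held in the gripper, lifted off its cradle (contact force between pipette and the fingers above 1 N and contact force between pipette and stand below 0.05 N and distance of pipette from where it was at the start of the episode above 0.006 m), for 0.1 s.
At the end, for the whole second after the job is handed in: The gripper holds the pipette still, within 0.1 rad of upright, nothing else carrying it; both end tips are within 3.6 mm (seen from above) of the mouth centres of the open strip's end tubes, either way round, and 1 to 16 mm above the rims, touching nothing; bystanders moved under 15 mm (((horizontal distance between tip_1 and mouth_1 below 0.0036 m and horizontal distance between tip_8 and mouth_8 below 0.0036 m) or (horizontal distance between tip_1 and mouth_8 below 0.0036 m and horizontal distance between tip_8 and mouth_1 below 0.0036 m)) and z of tip_1 in the frame of strip between 0.001 and 0.016 m and z of tip_8 in the frame of strip between 0.001 and 0.016 m and angle between pipette's own z axis and vertical below 0.1 rad and contact force between pipette and the fingers above 1 N and contact force between pipette and rack below 0.05 N and contact force between pipette and strip below 0.05 N and contact force between tips and anything else below 0.05 N and linear speed of pipette below 0.03 m/s and angular speed of pipette below 0.2 rad/s and distance of each of tube_rack, tip_box, bottle, single_pipette from where it was at the start of the episode below 0.015 m); the arm keeps its last pose, push and grip.
It fails at once if a tip touches anything (contact force between tips and anything else above 0.2 N).
It fails at once if the tube rack is disturbed (moved more than 15 mm) (distance of tube_rack from where it was at the start of the episode above 0.015 m).
It fails at once if the tip box is disturbed (moved more than 15 mm) (distance of tip_box from where it was at the start of the episode above 0.015 m).
It fails at once if the bottle is disturbed (moved more than 15 mm) (distance of bottle from where it was at the start of the episode above 0.015 m).
It fails at once if the single-channel pipette is disturbed (moved more than 15 mm) (distance of single_pipette from where it was at the start of the episode above 0.015 m).
It also fails if it takes over 45 s, if anything falls off the work surface, if the arm or the gripper's body presses on something with over 40 N, if the wrist force passes 120 N, or if a joint passes its speed limit or range.

## Working session

There is one attempt and no reset: what is moved stays moved. The work goes in short steps, each a Python script; the robot and the scene stay as the last script left them, time stands still between calls to the robot, and variables do not carry over. Pictures are saved under pics/ and viewed, at most 10 in all, crops included, and the job is handed in when it is done.

```bash
ls; mkdir -p pics; python3 - <<'E'
from bench import env
import cv2,numpy as np
for n in("top","side"):
    c=env.read_camera(n); cv2.imwrite(f"pics/{n}0.png",c["color"][:,:,::-1]); np.save(f"pics/{n}0.npy",c["color"])
    print(n,{k:v for k,v in c.items() if k!="color"})
print(env.observe()["t"])
E
```

```text
pics
top {'fx': 472.51842261802136, 'fy': 472.51842261802136, 'cx': 257.7856053683405, 'cy': 202.42336906229133, 'world_from_camera': array([[-1.28224578e-03,  9.96645832e-01, -8.18256755e-02,
         4.83263735e-01],
       [-9.99880092e-01, -1.50274303e-05,  1.54855428e-02,
        -2.73305634e-02],
       [ 1.54323721e-02,  8.18357202e-02,  9.96526345e-01,
         1.52168171e+00],
       [ 0.00000000e+00,  0.00000000e+00,  0.00000000e+00,
         1.00000000e+00]])}
side {'fx': 387.3517007508595, 'fy': 387.3517007508595, 'cx': 261.7680343579715, 'cy': 190.18194680324325, 'world_from_camera': array([[-0.787378  ,  0.36575399, -0.4962458 ,  0.06081294],
       [-0.61633487, -0.48393633,  0.62123825,  0.64777516],
       [-0.012931  ,  0.79500292,  0.60646776,  0.86041432],
       [ 0.        ,  0.        ,  0.        ,  1.        ]])}
0.1
```

View pics/top0.png

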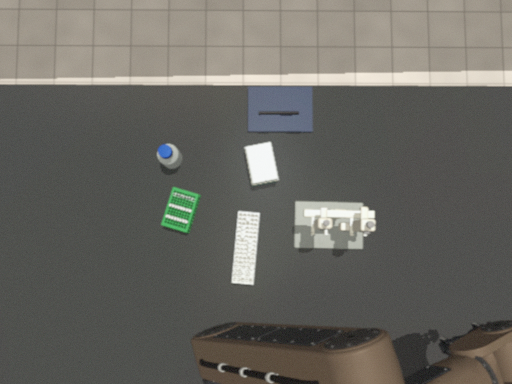

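View pics/side0.png

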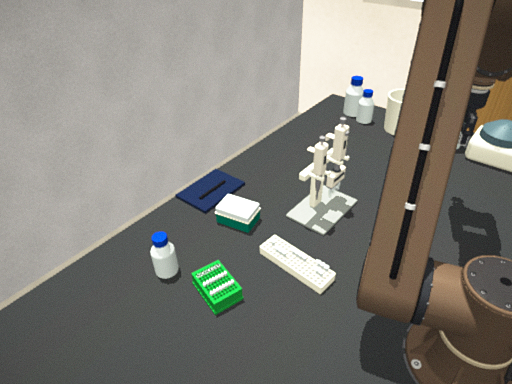

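The top view shows the rack at about (180,210), bottle (168,155), tube rack (246,247), tip box (262,163) and stand (330,225). The side view shows both pipettes, at about (320,160) and (340,145). I'll zoom in on each.

```bash
python3 - <<'E'
import cv2,numpy as np
t=cv2.imread("pics/top0.png");s=cv2.imread("pics/side0.png")
def c(im,x,y,w,h,W,H): return cv2.resize(im[y:y+h,x:x+w],(W,H),interpolation=cv2.INTER_CUBIC)
a=np.hstack([c(t,155,180,50,60,250,300),c(t,285,195,100,60,500,300)])
b=np.hstack([c(s,185,255,62,50,372,300),c(s,285,110,80,64,375,300)])
m=np.zeros((600,750,3),np.uint8);m[:300,:750]=a;m[300:,:747]=b
cv2.imwrite("pics/m1.png",m)
E
```

```text
(no output)
```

View pics/m1.png

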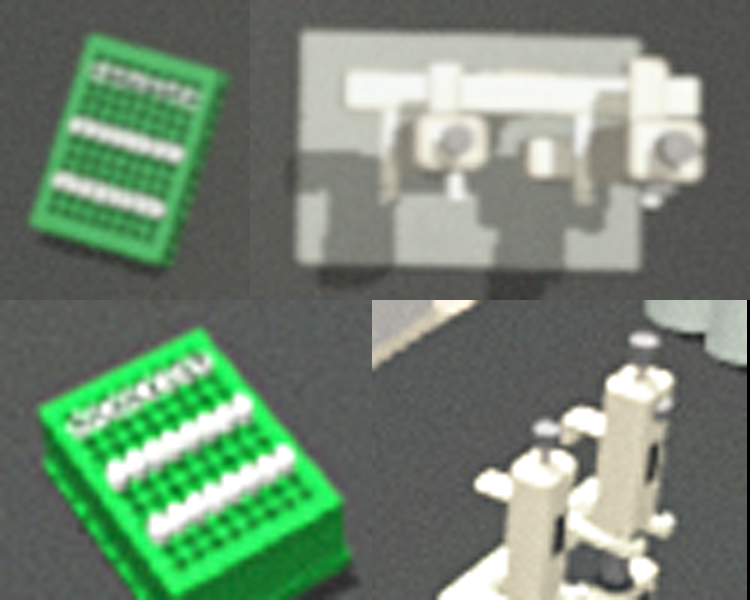

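```bash
python3 - <<'E'
import cv2,numpy as np
s=cv2.imread("pics/side0.png")
cv2.imwrite("pics/m2.png",cv2.resize(s[112:236,280:366],(550,595)[:2],fx=0,fy=0,interpolation=cv2.INTER_CUBIC) if 0 else cv2.resize(s[112:236,280:366],None,fx=4.8,fy=4.8,interpolation=cv2.INTER_CUBIC))
E
```

```text
(no output)
```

View pics/m2.png

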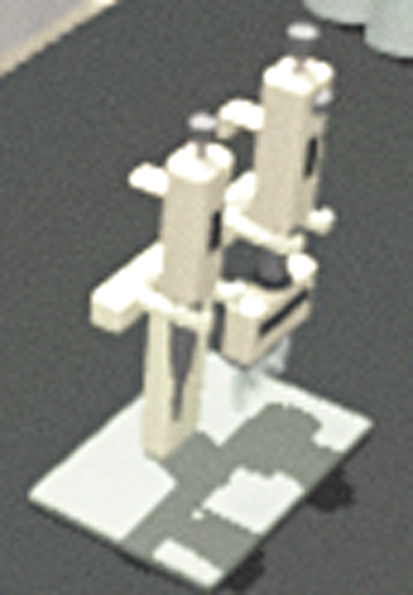

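The eight-channel pipette is in the cradle on the stand's -y side (right in the top view). The open strip is the far row in the rack. Next I'll measure both.

```bash
cat > h.py <<'E'
import numpy as np, cv2
def ray(c,u,v):
    d=np.array([(u-c["cx"])/c["fx"],-(v-c["cy"])/c["fy"],-1.0]); T=c["world_from_camera"]
    return T[:3,3],T[:3,:3]@d
def onz(c,u,v,z):
    o,d=ray(c,u,v); return (o+d*(z-o[2])/d[2])[:2]
def proj(c,p):
    T=c["world_from_camera"]; q=T[:3,:3].T@(np.asarray(p)-T[:3,3])
    return np.array([c["cx"]-c["fx"]*q[0]/q[2], c["cy"]+c["fy"]*q[1]/q[2]])
def strips(c,box,zs=(0.049,0.053)):
    """bright neutral blobs inside the green rack -> weighted centre & axis on plane"""
    x,y,w,h=box; im=c["color"].astype(float)[y:y+h,x:x+w]
    g=np.clip(np.minimum(im[...,0],im[...,2])-50,0,None)
    k=4; G=cv2.resize(g,None,fx=k,fy=k,interpolation=cv2.INTER_LINEAR)
    m=(G>45).astype(np.uint8); m=cv2.morphologyEx(m,cv2.MORPH_CLOSE,np.ones((9,9)))
    out=[]
    for ct in cv2.findContours(m,cv2.RETR_EXTERNAL,cv2.CHAIN_APPROX_NONE)[0]:
        if cv2.contourArea(ct)<60*k: continue
        (cx,cy),sz,_=cv2.minAreaRect(ct); b=cv2.boxPoints(cv2.minAreaRect(ct))
        b=(b+.5)/k-.5+[x,y]
        l=[np.linalg.norm(b[i]-b[i-1]) for i in range(4)]
        i=int(np.argmax(l)); e=[(b[i]+b[(i+1)%4])/2,(b[i-1]+b[i-2])/2]
        out.append([np.array([onz(c,*p,z) for p in e]) for z in zs]+[e])
    return out
E
python3 - <<'E'
from bench import env
from h import *
np.set_printoptions(precision=4,suppress=True)
t=env.read_camera("top");s=env.read_camera("side")
for n,c,b in(("top",t,(160,183,42,54)),("side",s,(190,258,55,55))):
    for a,b2,e in strips(c,b): 
        d=a[0]-a[1]; print(n,np.round(e,1).tolist(),"mid",a.mean(0),b2.mean(0),"len",np.linalg.norm(d),"ang",np.degrees(np.arctan2(d[1],d[0])))
    im=c["color"].astype(int); m=((im[...,1]-np.maximum(im[...,0],im[...,2]))>40).astype(np.uint8)
    ct=max(cv2.findContours(m,0,2)[0],key=cv2.contourArea); r=cv2.minAreaRect(ct);print("green",r, [onz(c,*p,.044) for p in cv2.boxPoints(r)])
print("multi handle top",onz(t,368.6,225,.297),"button",onz(t,285+428/5-.4,195+30-.4,.325),"side button",onz(s,280+302/4.8,112+31/4.8,.325))
print("single handle",onz(t,285+202/5,195+143/5,.297),"button",onz(t,285+205/5,195+140/5,.309),"side",onz(s,280+203/4.8,112+122/4.8,.309))
print("base corners top",[onz(t,285+(x-250)/5-.4,195+y/5-.4,.012) for x,y in((300,32),(640,38),(640,270),(298,263))])
print("bar",[onz(t,285+(x-250)/5-.4,195+y/5-.4,.189) for x,y in((346,70),(346,108),(700,78),(700,115))])
Rd=np.array([[1,0,0],[0,-1,0],[0,0,-1.]])
for p in([.42,-.31,.258],[.32,-.31,.258],[.32,-.31,.58],[.32,-.31,.65],[.42,-.1,.6],[.45,-.1,.65],[.45,.2,.3]): print(p,env.ik(p,Rd))
E
```

```text
top [[164.1, 214.9], [188.7, 222.0]] mid [0.5541 0.2031] [0.554  0.2025] len 0.07957666054578018 ang 73.76057123428137
top [[167.3, 203.8], [192.3, 210.9]] mid [0.5888 0.1929] [0.5885 0.1923] len 0.08091590270980337 ang 73.90910201046118
top [[171.1, 192.6], [195.5, 200.1]] mid [0.6231 0.1824] [0.6227 0.1819] len 0.0797392534391123 ang 72.8561451450696
green ((180.31317138671875, 209.59786987304688), (29.46957015991211, 41.04264450073242), 17.35402488708496) [array([0.5347, 0.2541]), array([0.6575, 0.2178]), array([0.6298, 0.1294]), array([0.5072, 0.1664])]
side [[208.8, 293.6], [234.0, 279.6]] mid [0.5529 0.2061] [0.5504 0.2083] len 0.07653855649713943 ang 73.83682073122485
side [[202.0, 284.6], [227.0, 271.3]] mid [0.5872 0.1962] [0.5846 0.1984] len 0.07674198014342253 ang 73.55384868276678
side [[220.2, 264.1], [195.5, 276.4]] mid [0.6201 0.1877] [0.6173 0.19  ] len 0.07593589947396476 ang -107.503565131838
green ((216.730224609375, 285.47259521484375), (50.80256652832031, 37.56147766113281), 54.1623420715332) [array([0.6555, 0.2346]), array([0.6455, 0.1256]), array([0.4859, 0.184
[... 224 characters left out ...]
[ 0.6118, -0.169 ]), array([ 0.6079, -0.388 ]), array([ 0.4594, -0.3852]), array([ 0.4641, -0.1666])]
bar [array([ 0.5751, -0.1783]), array([ 0.5536, -0.1781]), array([ 0.5705, -0.3795]), array([ 0.5495, -0.379 ])]
[0.42, -0.31, 0.258] [-0.7624  0.3159  1.7738 -0.      1.0519  0.8084]
[0.32, -0.31, 0.258] [-0.918   0.2026  1.9389 -0.      1.0001  0.6528]
[0.32, -0.31, 0.58] [-0.918   0.0524  1.2865 -0.      1.8027  0.6528]
[0.32, -0.31, 0.65] [-0.918   0.0789  1.0838 -0.      1.9788  0.6528]
[0.42, -0.1, 0.6] [-0.387   0.0337  1.2574 -0.      1.8505  1.1838]
[0.45, -0.1, 0.65] [-0.3621  0.1065  1.0525 -0.      1.9826  1.2087]
[0.45, 0.2, 0.3] [ 0.284   0.23    1.7774 -0.      1.1342  1.8548]
```

```bash
cat >> h.py <<'E'
def R(yaw):
    c,s=np.cos(yaw),np.sin(yaw); return np.array([[c,-s,0],[s,c,0],[0,0,1]])@np.diag([1.,-1,-1])
YS=np.radians(-1.1); YR=np.radians(-16.5)
E
python3 - <<'E'
from bench import env
from h import *
np.set_printoptions(precision=4,suppress=True)
for p,y in(([.62,.185,.58],YR),([.62,.185,.28],YR),([.5,-.05,.58],YS),([.41,-.33,.58],YS)): print(env.ik(p,R(y)))
env.servo_line([.239,-.578,.42],rate=.2)
env.move_to([.524,-.330,.42],R(YS))
env.servo_line([.524,-.330,.258],rate=.12)
c=env.read_camera("side");cv2.imwrite("pics/g1.png",cv2.resize(c["color"][60:240,250:410,::-1],None,fx=3.3,fy=3.3,interpolation=cv2.INTER_CUBIC))
o=env.observe();print(o["t"],o["ee_pos"],o["ft_force"])
E
```

```text
[ 0.1879  0.4287  0.7813 -0.      1.9317  2.0467]
[ 0.1879  0.4825  1.438  -0.      1.2211  2.0467]
[-0.2312  0.1524  1.1719 -0.      1.8173  1.3588]
[-0.8032  0.195   1.1187 -0.      1.8279  0.7867]
4.25 [ 0.5241 -0.3301  0.2587] [ 0.0276 -0.0787  0.0664]
```

View pics/g1.png

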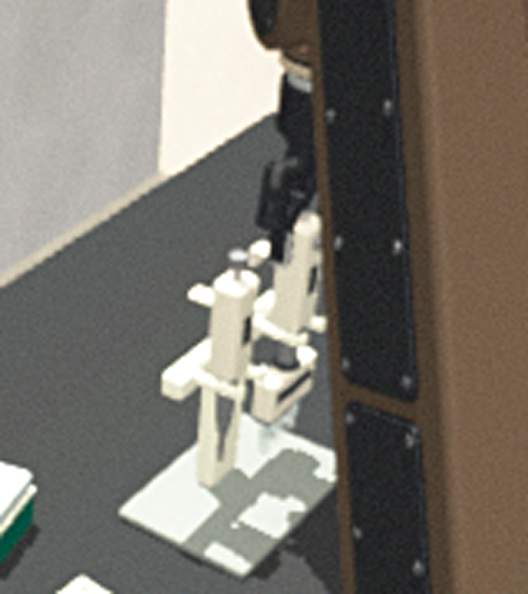

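The fingers straddle the handle without touching anything. I'll clamp, lift 20 mm and check.

```bash
python3 - <<'E'
from bench import env
from h import *
np.set_printoptions(precision=4,suppress=True)
env.clamp(); o=env.observe();print(o["t"],o["ee_pos"],o["ft_force"],o["opening"],o["finger_force"])
env.servo_line([.524,-.330,.278],rate=.05)
o=env.observe();print(o["t"],o["ee_pos"],o["ft_force"],o["opening"],o["finger_force"])
d=R(YS)[:,0]*-.115
p=np.array([.524,-.330,.278])+d
env.servo_line(p,rate=.08); 
o=env.observe();print(o["t"],o["ee_pos"],o["ft_force"],o["wrist_torque"])
t=env.read_camera("top");s=env.read_camera("side")
a=cv2.resize(t["color"][190:290,310:410],None,fx=4,fy=4,interpolation=cv2.INTER_CUBIC)
b=cv2.resize(s["color"][100:240,290:390],None,fx=4,fy=4,interpolation=cv2.INTER_CUBIC)
m=np.zeros((560,800,3),np.uint8);m[:400,:400]=a;m[:,400:]=b;cv2.imwrite("pics/g2.png",m[:,:,::-1])
E
```

```text
4.75 [ 0.524  -0.33    0.2583] [-0.3626  0.4478  3.393 ] 0.4386062275717636 60.32647490501404
5.3 [ 0.524  -0.33    0.2781] [-0.2502  0.3738 -1.9236] 0.4409340338465641 60.01209855079651
6.8833 [ 0.4093 -0.3278  0.2779] [ 0.2666  0.3499 -3.9627] [-0.0514  0.0097  0.0054]
```

View pics/g2.png

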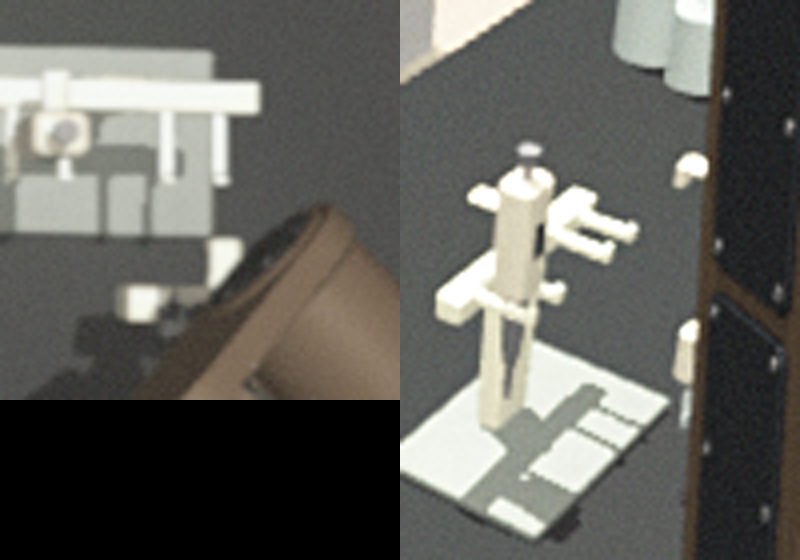

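The pipette is out of the cradle and the single-channel one is untouched. Next: lift, carry over high, and hover 40 mm above the strip.

```bash
python3 - <<'E'
from bench import env
from h import *
np.set_printoptions(precision=4,suppress=True)
p=env.observe()["ee_pos"]
env.servo_line([p[0],p[1],.58],rate=.2)
env.servo_line([.5,-.05,.58],R(YS),rate=.2)
env.servo_line([.6215,.185,.58],R(YR),rate=.2)
env.servo_line([.6215,.185,.31],rate=.15); env.hold(.5)
o=env.observe();print(o["t"],o["ee_pos"],o["ft_force"],o["wrist_torque"],o["opening"],o["orientation"])
t=env.read_camera("top");s=env.read_camera("side")
a=cv2.resize(t["color"][140:260,140:240],None,fx=4,fy=4,interpolation=cv2.INTER_CUBIC)
b=cv2.resize(s["color"][160:310,150:250],None,fx=4,fy=4,interpolation=cv2.INTER_CUBIC)
m=np.zeros((600,800,3),np.uint8);m[:480,:400]=a;m[:,400:]=b;cv2.imwrite("pics/g3.png",m[:,:,::-1])
# predicted pixels given TCP as truth
O=o["ee_pos"]+np.array([0,0,.019]);y=-o["orientation"][:,1]
for n,q in(("tip1",O-[0,0,.242]+.0315*y),("tip8",O-[0,0,.242]-.0315*y)): print(n,proj(s,q),proj(t,q))
E
```

```text
14.175 [0.6215 0.185  0.31  ] [ 0.786   0.5388 -2.2121] [-0.0353 -0.0198 -0.0015] 0.43657810496994753 [[ 0.9588 -0.2841 -0.    ]
 [-0.2841 -0.9588  0.    ]
 [-0.     -0.     -1.    ]]
tip1 [196.5184 265.0225] [170.7718 192.7978]
tip8 [217.2481 254.6031] [190.6009 198.657 ]
```

View pics/g3.png

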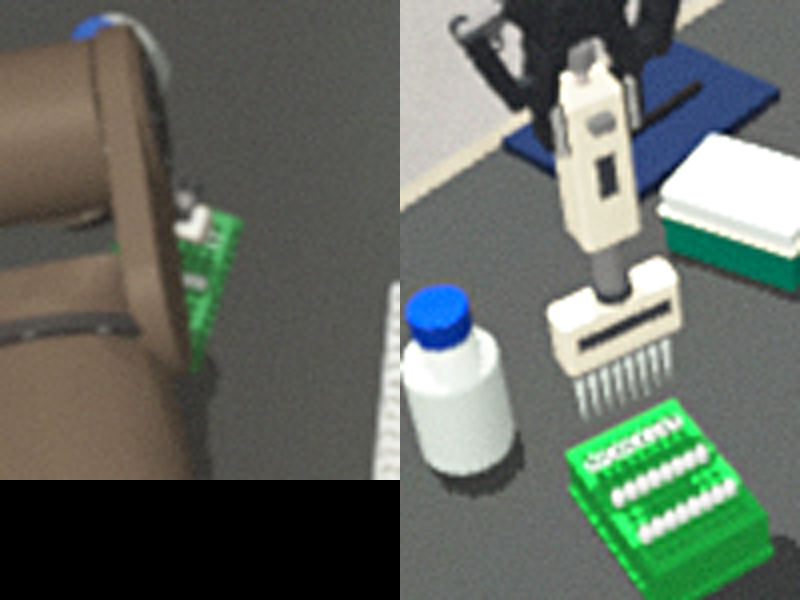

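The side view shows the pipette upright over the rack. Tip 1 ends at about px (196,264) and tip 8 at (217,252.5), within 2 px of the prediction. I'll go lower to check the alignment closely.

```bash
python3 - <<'E'
from bench import env
from h import *
np.set_printoptions(precision=4,suppress=True)
env.servo_line([.6215,.1837,.292],rate=.05); env.hold(.4)
o=env.observe();print(o["t"],o["ee_pos"])
s=[env.read_camera("side") for _ in range(8)]
im=np.mean([c["color"] for c in s],0).astype(np.uint8);np.save("pics/s4.npy",im);s=s[0]
k=14
b=cv2.resize(im[243:284,186:240],None,fx=k,fy=k,interpolation=cv2.INTER_CUBIC)[:,:,::-1].copy()
O=o["ee_pos"]+np.array([0,0,.019]);y=-o["orientation"][:,1]
dr=lambda q,col:cv2.circle(b,tuple(int(round(v)) for v in (proj(s,q)-[186,243]+.5)*k),3,col,-1)
for i in range(8):
    f=.0315-.009*i
    dr(O-[0,0,.242]+f*y,(0,0,255)); dr(np.array([.6201,.1877,.049])+f*y,(255,0,0))
    print(i,proj(s,O-[0,0,.242]+f*y),proj(s,np.array([.6201,.1877,.049])+f*y))
cv2.imwrite("pics/g4.png",b)
E
```

```text
15.1833 [0.6215 0.1837 0.2921]
0 [197.6369 269.2843] [197.7843 275.4595]
1 [200.6308 267.7604] [200.7517 273.9246]
2 [203.6011 266.2485] [203.696  272.4017]
3 [206.5481 264.7484] [206.6174 270.8905]
4 [209.4721 263.2601] [209.5162 269.3911]
5 [212.3733 261.7833] [212.3926 267.9033]
6 [215.2521 260.318 ] [215.247  266.4268]
7 [218.1087 258.8639] [218.0795 264.9617]
```

View pics/g4.png

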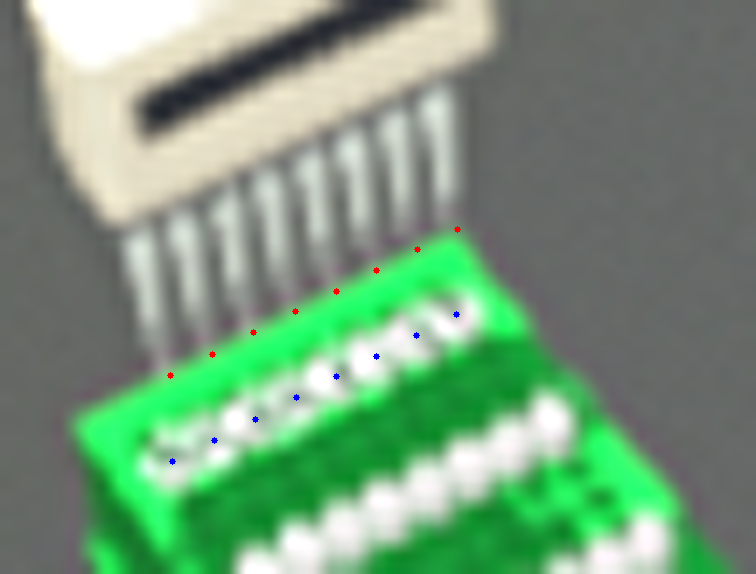

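Nominal tips (red) and strip (blue) agree to about 1 px, but the depth direction is sensitive. I'll measure clean silhouette edges instead: the rack top's far edges, the pipette head's bottom and right edges, and the tip streaks.

```bash
cat > e.py <<'E'
from bench import env
from h import *
from scipy.ndimage import map_coordinates as mc
np.set_printoptions(precision=3,suppress=True)
def edge(ch,c,A,B,inside,n=30,h=4):
    """mean px offset (outward +) of 50% crossing from predicted segment A-B; returns offset, std, normal"""
    a,b,i=[proj(c,x) for x in(A,B,inside)]; d=(b-a)/np.linalg.norm(b-a); nn=np.array([-d[1],d[0]])
    if nn@(i-a)>0: nn=-nn
    s=np.arange(-h,h+.01,.1); P=[]
    for f in np.linspace(.12,.88,n):
        q=a+f*(b-a)+s[:,None]*nn; p=mc(ch,[q[:,1],q[:,0]],order=1); lo,hi=p[-10:].mean(),p.max()
        hi=np.median(p[(s<-1)&(s>-3)]) if hi<=0 else hi
        k=np.where(p>(lo+hi)/2)[0][-1]; P.append(s[k])
    P=np.array(P); m=np.median(P); P=P[abs(P-m)<1]; return P.mean(),P.std(),nn
def solve(c,meas,z,ref):
    """2 edge offsets -> horizontal shift of body"""
    J=np.array([(proj(c,ref+e)-proj(c,ref-e))/.002 for e in np.eye(3)[:2]*.001]).T
    M=np.array([m[2]@J for m in meas]); return np.linalg.lstsq(M,np.array([m[0] for m in meas]),rcond=None)[0]
y=np.array([-np.sin(YR),np.cos(YR),0]);x=np.array([np.cos(YR),np.sin(YR),0]);Z=np.array([0,0,1.])
def rack(c,im,edges,strip=np.array([.6215,.185])):
    C=np.r_[strip,.044]-.0405*x; K=lambda i,j:C+.062*i*x+.042*j*y
    ch=(im[...,1]-np.maximum(im[...,0],im[...,2])).astype(float)
    E={"+x":(K(1,1),K(1,-1)),"-y":(K(1,-1),K(-1,-1)),"+y":(K(1,1),K(-1,1))}
    m=[edge(ch,c,*E[k],C) for k in edges]; d=solve(c,m,.044,C)
    print("rack",edges,[(a,s) for a,s,_ in m],"strip",strip+d)
E
python3 - <<'E'
from e import *
o=env.observe(); s=env.read_camera("side");t=env.read_camera("top")
im=np.load("pics/s4.npy").astype(float)
rack(t,np.load("pics/top0.npy").astype(float),("+x","+y"))
rack(s,np.load("pics/side0.npy").astype(float),("+x","-y"))
rack(s,im,("+x","-y"))
T=o["ee_pos"]+[0,0,.019-.242]
B=lambda j,h:T-.012*x+j*.041*y+h*Z
m=[edge(im[...,0]-im[...,2],s,B(1,.049),B(-1,.049),B(0,.07)),edge(im[...,0],s,B(-1,.049),B(-1,.085),B(0,.07))]
print("head",[(a,q) for a,q,_ in m],"shift",solve(s,m,0,T))
r=im[...,0:3].mean(2)
for h in(.012,.02,.03):
    off=[]
    for i in range(8):
        p=proj(s,T+(.0315-.009*i)*y+h*Z); ss=np.arange(-1.8,1.81,.1); w=mc(r,[p[1]+0*ss,p[0]+ss],order=1); w=w-w.min(); w=np.where(w>.5*w.max(),w,0); off.append((w*ss).sum()/w.sum())
    print("tips h",h,np.array(off),np.median(off))
E
```

```text
rack ('+x', '+y') [(np.float64(0.8700000000000043), np.float64(0.06904105059069324)), (np.float64(-0.07333333333332992), np.float64(0.11234866364235145))] strip [0.624 0.184]
rack ('+x', '-y') [(np.float64(0.006666666666670092), np.float64(0.07272474743090465)), (np.float64(-0.14333333333332993), np.float64(0.13085190950927023))] strip [0.622 0.185]
rack ('+x', '-y') [(np.float64(0.06666666666667014), np.float64(0.074535599249993)), (np.float64(-0.21666666666666323), np.float64(0.22373098926066468))] strip [0.622 0.186]
head [(np.float64(-2.0299999999999985), np.float64(0.0822597511950205)), (np.float64(-1.0666666666666642), np.float64(0.22410315085295504))] shift [ 0.007 -0.002]
tips h 0.012 [-0.611 -0.655 -0.695 -0.631 -0.621 -0.637 -0.529 -0.524] -0.6259051507596284
tips h 0.02 [-0.576 -0.575 -0.576 -0.575 -0.533 -0.483 -0.474 -0.364] -0.5539313938599276
tips h 0.03 [-0.635 -0.681 -0.544 -0.58  -0.5   -0.672 -0.516 -0.59 ] -0.5848196217577628
```

```bash
python3 - <<'E'
from e import *
o=env.observe(); s=env.read_camera("side")
im=np.load("pics/s4.npy").astype(float); r=im[...,0]
T=o["ee_pos"]+[0,0,.019-.242]
def width(h,cx,cy,ch,lab):
    # left/right 50% crossings along image row direction perpendicular to projected axis
    p=proj(s,T+h*Z); a=proj(s,T+(h+.01)*Z)-p; a/=np.linalg.norm(a); n=np.array([-a[1],a[0]]); n*=np.sign(n[0])
    ss=np.arange(-13,13.01,.1); q=p+ss[:,None]*n; w=mc(ch,[q[:,1],q[:,0]],order=1)
    exp=[((proj(s,T+h*Z+i*cx*x+j*cy*y)-p)@n) for i in(-1,1) for j in(-1,1)]
    L,Rr=min(exp),max(exp); res=[]
    for e,sg in((L,-1),(Rr,1)):
        k=abs(ss-e)<3; wi=w[k]; si=ss[k]; mid=(wi.min()+wi.max())/2
        idx=np.where(wi>mid)[0]; res.append(si[idx[0] if sg<0 else idx[-1]]-e)
    print(lab,h,"L/R off",np.round(res,2),"centre",round(np.mean(res),2))
for h in(.185,.178,.17,.16,.155): width(h,.016,.019,r,"handle")
for h in(.09,.08,.07,.06): width(h,.012,.041,r,"head")
for lab,X,Y,h,ins in(("handle bottom",.016,.019,.150,.165),("head bottom",.012,.041,.049,.065),("head top",.012,.041,.1,.085)):
    P=lambda j,hh:T-X*x+j*Y*y+hh*Z
    for ch,nm in((r,"r"),(im[...,0]-im[...,2],"r-b")):
        a=edge(ch,s,P(1,h),P(-1,h),P(0,ins)); print(lab,nm,a[0],a[1],a[2])
# column profile down the axis through head centre
c0=proj(s,T-.012*x+.030*y+.1*Z); c1=proj(s,T-.012*x+.030*y)
f=np.linspace(-.3,1.3,60); q=c0+f[:,None]*(c1-c0)
print(np.c_[.1-.1*f,mc(im[...,0],[q[:,1],q[:,0]],order=1),mc(im[...,2],[q[:,1],q[:,0]],order=1)].round(3)[::2].tolist())
# tip-end profile along each tip (shifted -0.6px in u), mean of 8
hh=np.arange(-.010,.02,.001); S=0
for i in range(8):
    q=np.array([proj(s,T+(.0315-.009*i)*y+h*Z) for h in hh])-[.6,0]
    f=lambda du:mc(im.mean(2),[q[:,1],q[:,0]+du],order=1); S=S+f(0)-.5*(f(-1.5)+f(1.5))
print(np.c_[hh*1000,S/8].round(1).tolist())
E
```

```text
handle 0.185 L/R off [ 0.46 -1.4 ] centre -0.47
handle 0.178 L/R off [ 0.32 -1.25] centre -0.47
handle 0.17 L/R off [ 0.27 -1.3 ] centre -0.52
handle 0.16 L/R off [ 0.4  -1.24] centre -0.42
handle 0.155 L/R off [ 0.77 -1.31] centre -0.27Traceback (most recent call last):
  File "<stdin>", line 16, in <module>
  File "<stdin>", line 12, in width
    return umr_minimum(a, axis, None, out, keepdims, initial, where)
ValueError: zero-size array to reduction operation minimum which has no identity
```

```bash
python3 - <<'E'
from e import *
o=env.observe(); s=env.read_camera("side")
im=np.load("pics/s4.npy").astype(float); r=im[...,0]
T=o["ee_pos"]+[0,0,.019-.242]
for lab,X,Y,h,ins in(("handle bottom",.016,.010,.150,.165),("head bottom",.012,.036,.049,.065),("head top",.012,.036,.1,.085)):
    P=lambda j,hh:T-X*x+j*Y*y+hh*Z
    for ch,nm in((r,"r"),(im[...,0]-im[...,2],"r-b")):
        a=edge(ch,s,P(1,h),P(-1,h),P(0,ins)); print(lab,nm,a[0],a[1],a[2])
# tip-end profile along each tip (shifted -0.6px in u), mean of 8
hh=np.arange(-.012,.024,.002); S=0
for i in range(8):
    q=np.array([proj(s,T+(.0315-.009*i)*y+h*Z) for h in hh])-[.6,0]
    f=lambda du:mc(im.mean(2),[q[:,1],q[:,0]+du],order=1); S=S+f(0)-.5*(f(-1.5)+f(1.5))
print(np.c_[hh*1000,S/8].round(1).tolist())
print("px per 10mm z",proj(s,T+.01*Z)-proj(s,T))
# mouths: profile across the strip (along x) averaged over the 8 tubes, plane z=.049
dd=np.arange(-.009,.0091,.001); S=0
C=np.array([.622,.1855,.049])
S=[np.mean([mc(im[...,k],[[q[1]],[q[0]]],order=1)[0] for i in range(8) for q in[proj(s,C+(.0315-.009*i)*y+d*x)]]) for d in dd for k in(0,)]
print(np.c_[dd*1000,S].round(1).tolist())
E
```

```text
handle bottom r -1.0599999999999972 0.11135528725660054 [0.416 0.91 ]
handle bottom r-b -0.896666666666664 0.15380362660079117 [0.416 0.91 ]
head bottom r nan nan [0.444 0.896]
head bottom r-b -2.0133333333333314 0.06699917080747267 [0.444 0.896]e.py:14: RuntimeWarning: Mean of empty slice.
  P=np.array(P); m=np.median(P); P=P[abs(P-m)<1]; return P.mean(),P.std(),nn
  ret = ret.dtype.type(ret / rcount)
  ret = _var(a, axis=axis, dtype=dtype, out=out, ddof=ddof,
  arrmean = um.true_divide(arrmean, div, out=arrmean,
  ret = ret.dtype.type(ret / rcount)
Traceback (most recent call last):
  File "e.py", line 13, in edge
    k=np.where(p>(lo+hi)/2)[0][-1]; P.append(s[k])
      ~~~~~~~~~~~~~~~~~~~~~~~~^^^^
IndexError: index -1 is out of bounds for axis 0 with size 0
```

```bash
python3 - <<'E'
from e import *
o=env.observe()
cs=[env.read_camera("top") for _ in range(8)]; t=cs[0]
im=np.mean([c["color"] for c in cs],0); np.save("pics/t5.npy",im)
T=o["ee_pos"]+[0,0,.019-.242]
k=16; x0,y0,w,h=174,184,25,37
b=cv2.resize(im.astype(np.uint8)[y0:y0+h,x0:x0+w],None,fx=k,fy=k,interpolation=cv2.INTER_CUBIC)[:,:,::-1]
m=b.copy()
def dr(q,col):
    p=proj(t,q); print(col,p.round(2)); cv2.circle(m,tuple(int(round(v)) for v in (p-[x0,y0]+.5)*k),4,col,-1)
for i in(-1,1):
    for hh,col in((.1,(0,0,255)),(.049,(255,0,0))): dr(T+i*.012*x-.041*y+hh*Z,col)
dr(T-.0315*y,(0,255,255)); dr(T+.05*x+.21*Z,(255,0,255)); dr(np.array([.6231,.1824,.049])-.0315*y,(0,128,255))
cv2.imwrite("pics/g5.png",np.hstack([b,m])[:600,:800])
E
```

```text
(0, 0, 255) [189.37 201.02]
(255, 0, 0) [191.58 202.48]
(0, 0, 255) [191.84 193.04]
(255, 0, 0) [193.95 194.78]
(0, 255, 255) [191.75 199.18]
(255, 0, 255) [176.08 170.73]
(0, 128, 255) [192.97 199.24]
```

View pics/g5.png

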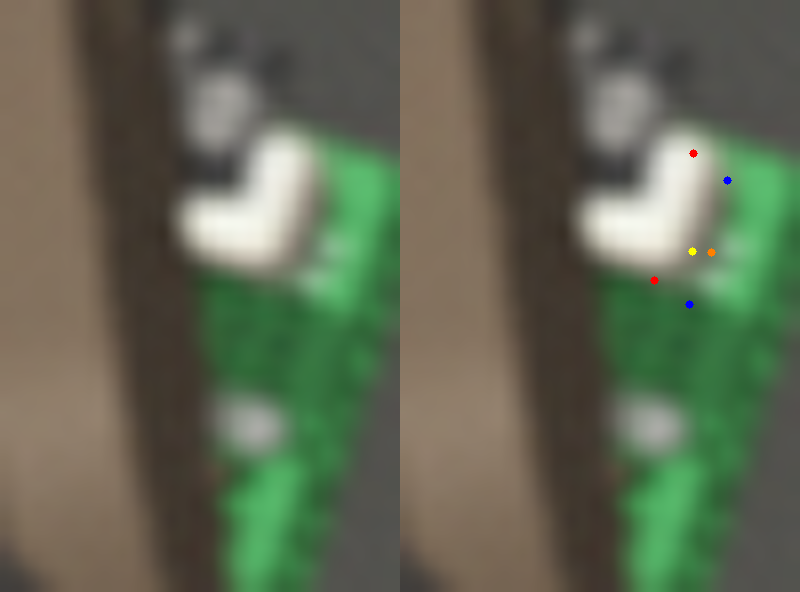

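In the top view the head's visible end is offset about (+1.5,-1) px from the TCP-based prediction (red). That agrees with the side view: TCP should move a little -x and about 3-4 mm +y. I'll put numbers on it.

```bash
python3 - <<'E'
from e import *
o=env.observe(); t=env.read_camera("top"); im=np.load("pics/t5.npy"); T=o["ee_pos"]+[0,0,.019-.242]
ch=np.minimum(im[...,0],im[...,2]); P=lambda a,b:T+[0,0,.1]+a*x+b*y
m=[edge(ch,t,P(-.009,-.041),P(.007,-.041),P(0,-.02),h=4),edge(ch,t,P(-.012,-.037),P(-.012,-.024),P(0,-.03),h=3)]
d=solve(t,m,0,P(0,0)); print([(a,q) for a,q,_ in m],"pip shift top",d)
rack(t,np.load("pics/top0.npy").astype(float),("+x","+y"),np.array([.6235,.1835]))
s0=strips(t|{"color":np.load("pics/top0.npy")},(160,183,42,54))
print(np.round([a.mean(0) for a,_,_ in s0],4).tolist())
np.set_printoptions(precision=5)
print("target TCP", o["ee_pos"][:2]+ np.array([.6235,.1833])-(o["ee_pos"][:2]+d))
E
```

```text
[(np.float64(0.9133333333333378), np.float64(0.2717024516308645)), (np.float64(-0.9833333333333314), np.float64(0.2161532378249799))] pip shift top [ 0.002 -0.003]
rack ('+x', '+y') [(np.float64(0.12000000000000334), np.float64(0.047609522856952524)), (np.float64(0.2100000000000038), np.float64(0.11357816691600577))] strip [0.624 0.184]
[[0.5542, 0.2032], [0.5887, 0.1929], [0.6231, 0.1822]]
target TCP [0.62154 0.18661]
```

```bash
python3 - <<'E'
from e import *
env.servo_line([.6207,.1867,.292],rate=.05)
env.servo_line([.6207,.1867,.2795],rate=.03); env.hold(.6)
o=env.observe();print(o["t"],o["ee_pos"],o["ft_force"])
cs=[env.read_camera("side") for _ in range(8)];s=cs[0]
im=np.mean([c["color"] for c in cs],0).astype(np.uint8)
k=14;b=cv2.resize(im[243:284,186:240],None,fx=k,fy=k,interpolation=cv2.INTER_CUBIC)[:,:,::-1].copy()
# dots: rim centres from rack edges (side frame); and where tip ends should appear 7.5 mm above them
for i in (0,7):
    f=.0315-.009*i
    for q,col in((np.array([.622,.1855,.049])+f*y,(255,0,0)),(np.array([.622,.1855,.0565])+f*y,(0,0,255))):
        cv2.circle(b,tuple(int(round(v)) for v in (proj(s,q)-[186,243]+.5)*k),4,col,-1)
cv2.imwrite("pics/g6.png",b)
E
```

```text
17.65 [0.621 0.187 0.28 ] [-0.164  0.384 -2.055]
```

View pics/g6.png

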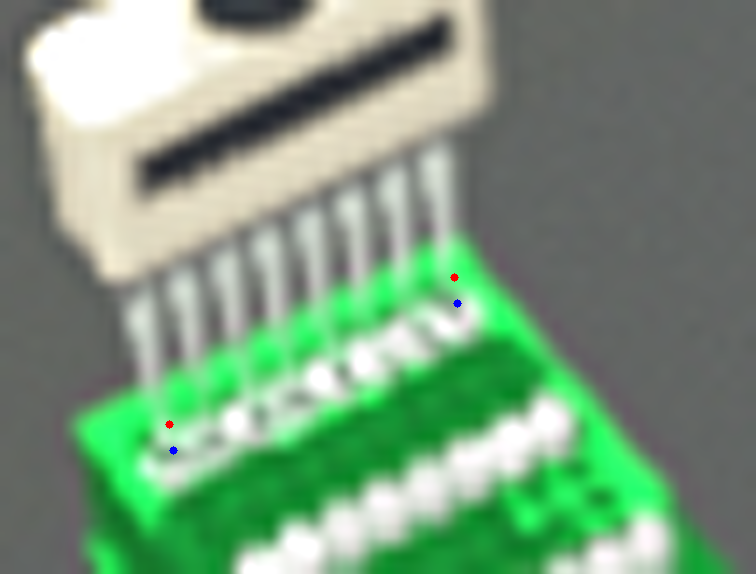

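The tips sit just above their mouths. The side view shows them about 0.5 px left of centre, so I'll trim 1 mm, settle and hand in.

```bash
python3 - <<'E'
from e import *
env.servo_line([.6199,.1864,.2795],rate=.02); env.hold(1)
o=env.observe();print(o["t"],o["ee_pos"],o["ft_force"],o["finger_force"],abs(o["joint_velocities"]).max())
print(env.job_done())
E
```

```text
19.3 [0.62  0.186 0.28 ] [ 0.242 -0.244 -1.222] 60.07218360900879 0.0012133142221713402
the job is handed in; nothing more can be done
None
```

I handed the job in at about 19 s, with the eight-channel pipette gripped and still and its tips about 7–8 mm above the open strip's mouths. The two cameras disagreed by 1–2 mm on sideways alignment (limit 3.6 mm), I took no picture after the last 1 mm trim, and the hand-in returned no verdict.

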